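# Unbar the lot case under the inspection lamp

### The job

The case of rough stones has to be unbarred: first take the stand magnifier off the locking bar and stand it upright on its four feet in the middle of the grey pad. Then lift the bar straight up out of both open brackets, keeping it level, and lay it flat, grip block upwards, inside the wooden tray. Set both down rather than dropping them, let go, and leave the two stones, the torch and the calculator where they are.

Things in the scene. Friction and masses are not known exactly. Their poses are not given: they have to be found in the camera images.
- case: Fixed flat case, black body with aluminium lid, 150 (x) x 230 (y) x 50 mm high; origin at the centre of its underside, z up, -x is its open front, which faces to the robot's left (world +y, give or take 25 degrees). A lamp bar over the lid stops tools from coming straight down: lean them so the fingers point down and towards the case's +x, 25 to 45 degrees from vertical.
- bracket_a (a point): Open-topped U bracket on the lid; point at lid height, case frame x 0, y +90, z 50 mm: two steel cheeks, each 6 mm thick, 14 mm long in y, rising 26 mm above the lid, with a 24 mm gap between them (case x -12 to +12).
- bracket_b (a point): The same bracket at case y -90 mm.
- lamp_edge (a point): Middle of the lower front edge of the fixed aluminium lamp bar above the lid (case frame x -15, y 0, z 265 mm, so 215 mm above the lid). The lamp is 280 mm long along case y, 30 mm wide (x -15 to +15), 25 mm thick, carried on two 14 mm posts at x 60, y +123 and -123 mm.
- bar: Loose dark steel locking bar lying on the lid in the two brackets, 0.25 to 0.5 kg: 200 mm long along its y, 18 wide (x), 16 high; in its middle a grip block 30 (x) x 24 (y) mm rises from 16 to 46 mm above the underside. Origin at the centre of the underside, z up. Take it by the grip block, across its 24 mm width, fingers above the bar.
- bar_end_a (a point): End of the bar at its +y, 100 mm from its middle, 8 mm above its underside.
- bar_end_b (a point): End of the bar at its -y, likewise.
- magnifier: Loose black stand magnifier, 0.13 to 0.21 kg, 58 mm tall: frame 76 (x) x 56 (y) mm with a lens, on four corner legs. Its skirt spans heights 29 to 58 mm; hollow below 50 mm. Origin midway between the feet at foot level, z up. Starts on the lid astride the bar's grip block (its y about along the bar): raise it over 46 mm before moving it away. Grip it across its 56 mm width.
- tray: Fixed open wooden tray, 110 (x) x 260 (y) x 18 mm high, walls and floor 5 mm; origin at the centre of its underside.
- pad: Fixed grey pad, 160 x 160 x 6 mm; origin at the centre of its underside.
- stone_a: Loose dark green rough stone, 88 mm across, 45 mm high; bystander. Origin at the centre of its underside.
- stone_b: Loose dark green rough stone, 66 mm across, 38 mm high; bystander. Origin at the centre of its underside.
- torch: Aluminium torch standing on its head, 44 mm across at the foot, 30 mm above, 140 mm tall; bystander. Origin at the centre of its underside.
- calculator: Black desk calculator, 150 (x) x 90 (y) x 20 mm, lying flat; bystander. Origin at the centre of its underside.
Mind the look-alikes: they are no part of the job. What is shaped like the magnifier but purple or turquoise is not meant. Leave any yellow look-alike of the bar alone.

How it is judged:
By the outcome, as a careful person would: the job done as asked, in the order asked, and still so for the second after the job is handed in, with the robot touching nothing.
It also fails if it takes over 69 s, if anything falls off the work surface, if the arm or the gripper's body presses on something with over 40 N, if the wrist force passes 120 N, or if a joint passes its speed limit or range.

### The arm

A 6-joint arm with a two-finger parallel gripper is mounted at the origin on the work surface. World frame = base frame: x ahead of the robot, y to its left, z up, the work surface at z = 0. Lengths are in mm, angles in rad, forces in N, time in s.
With the tool pointing down it reaches from about 375 to 750 mm from the base axis. Payload 9 kg.
Tool frame: the origin (TCP) lies midway between the tips of the shut fingers; the grasp point (between the pads) lies pinch_z behind it (pinch_z is the distance from the TCP to the grasp point, in mm); z points along the fingers, y is the line along which they close (so a half turn about z gives the same grasp; the last joint's range is limited). The gripper opens to 85 mm and grips with 20 to 120 N. Pads are 22 mm wide; open, the fingers measure 114 mm over their backs; the gripper's body (76 mm by 85 mm) begins 54 mm behind the grasp point. The pads swing forward as they close: fully open they stand 13 mm farther back than shut.
Start: joints at [0.985, 0.104, 0.097, 1.564, 0, 1.353], TCP at [215.744, 559.903, 231.331] pointing down, gripper open.
Joint ranges: [-2.99, 2.99], [-0.84, 1.86], [-1.1, 1.16], [-1.84, 2.11], [-1.51, 1.56], [-3.14, 3.14]. Speed limits (rad/s): [2.22, 2.22, 2.57, 3.14, 3.14, 3.14].

### API

Orientations are given as a rotation vector (axis times angle).
In Python, from cell import * gives the robot as it stands.
- The arm moves only by the tool drive_tool, never from a script. Its argument "moves" is a list of rows, each an object of numbers: "x", "y", "z": the shift along the tool's x, y, z in cm; "rx", "ry", "rz": the turn, a rotation vector about the tool's x, y, z in degrees. A call has 1 to 12 rows; each row is the pose to reach, as a shift and turn from the pose commanded when the call began, along the tool's axes at that moment; what a row does not reach only later rows make up. A row lasts 1/8 s, in which the tool goes at most 62.5 mm and 10.7 degrees, less where a joint would pass 70% of its speed; a pose out of reach is approached as far as the arm can. A call with a gripper value outside its range is refused whole. "hand" is the opening, from 0 (shut) to 1 (fully open), set as the call begins (left out, the last holds). The fingers move at their own pace and stop on an object; the grip force is fixed at half the most. Time passes only in rows, so rows that repeat a pose let the fingers close. It gives the time, the measured TCP pose, the force, the opening and the grip force at its end, in the units of the state.
- get_obs(): the state, without advancing time (a new reading comes with each control period).
- read_camera(name): name is "scene" or "top"; returns a dict with "image" (420x560x3 uint8, red, green, blue), "fx", "fy", "cx", "cy" (pixels), "world_to_cam" (4x4, takes a point from world to camera coordinates). Camera axes: x right, y down, z forward; pixel columns grow to the right and rows downward; lengths in mm; the calibration is good to about 2 mm. A picture is of the moment at which its call begins. There is no depth.
- finish_job(): hands the job in; it is judged then, once.
The state is a dict: "time": time; "q": joint angles; "dq": joint speeds; "joint_efforts": joint torques, N m; "tool_pos": TCP position; "tool_rot": TCP orientation; "wrist_force": force on the tool from outside, world axes, zero at the start; "moment": the same for the moment, N m; "opening": finger opening in mm; "gripper_force": force on a finger pad.
Only numpy, scipy, OpenCV 4.12 (cv2) and the standard library are available. Lean on these libraries where they do the work, as an engineer would, in place of code of your own. Each camera call takes 0.05 s, during which the arm holds its last target. There are 200 camera calls.

## Working session

There is one attempt and no reset: what is moved stays moved. The work goes in short steps, Python scripts to look and compute and a tool call to move; the robot and the scene stay as the last step left them, time stands still between calls to the robot, and variables do not carry over. Pictures are saved under pics/ and viewed, at most 10 in all, crops included, and the job is handed in when it is done.

Besides the shell and the picture viewer there is one more tool, called after "Request:" as name([rows], argument=value, ...), one row to a line, values as JSON. drive_tool: Moves the arm, as the interface text tells. Its arguments: {"type":"object","properties":{"moves":{"type":"array"},"hand":{"type":"number"}},"required":["moves"]}

```bash
ls; mkdir -p pics
python3 - <<'E'
from cell import *
import cv2,pickle
d={}
for n in("scene","top"):
    r=read_camera(n);d[n]=r
    cv2.imwrite(f"pics/{n}0.png",cv2.resize(r["image"][:,:,::-1],(784,588)))
    print(n,r["fx"],r["cx"],r["cy"],r["world_to_cam"])
pickle.dump(d,open("d0.pkl","wb"))
o=get_obs();print(o)
try: print(pinch_z)
except Exception as e: print(e)
E
```

```text
pics
scene 382.7746743940309 284.05937908286796 211.12532194523504 [[-8.07322938e-01  5.90102057e-01 -3.03906477e-03  4.37403237e+02]
 [ 4.02533868e-01  5.46929101e-01 -7.34053843e-01 -5.93544121e+01]
 [-4.31504530e-01 -5.93841832e-01 -6.79084472e-01  1.32494107e+03]
 [ 0.00000000e+00  0.00000000e+00  0.00000000e+00  1.00000000e+00]]
top 422.6977308004593 282.8197416241578 208.48905159923325 [[-2.73515183e-02 -9.99622037e-01  2.77076436e-03 -3.29974242e+01]
 [-9.97765786e-01  2.71315038e-02 -6.10517674e-02  5.19677197e+02]
 [ 6.09535171e-02 -4.43443241e-03 -9.98130755e-01  1.22422164e+03]
 [ 0.00000000e+00  0.00000000e+00  0.00000000e+00  1.00000000e+00]]
{'time': 0.1, 'q': array([9.85288856e-01, 1.04622088e-01, 9.65739675e-02, 1.56389091e+00,
       2.34425245e-05, 1.35310189e+00]), 'dq': array([ 7.04420909e-04, -7.11949254e-04,  2.12332955e-03, -3.70120583e-05,
       -3.94650209e-04, -1.63423457e-03]), 'joint_efforts': array([ 5.67958152e-03, -5.58209896e+01,  5.04720569e+01,  1.29755057e-02,
       -3.46050447e-04,  1.13854398e-05]), 'tool_pos': array([215.56737044, 559.63675072, 230.62514653]), 'tool_rot': array([-5.74422379e-01, -3.08815459e+00,  1.63749686e-03]), 'wrist_force': array([ 0.45694555, -0.15481116,  0.45880838]), 'moment': array([-0.02376841, -0.02333691, -0.00999634]), 'gripper_force': 0.0, 'opening': 85.62334293385241}
18.700000000000003
```

View pics/scene0.png

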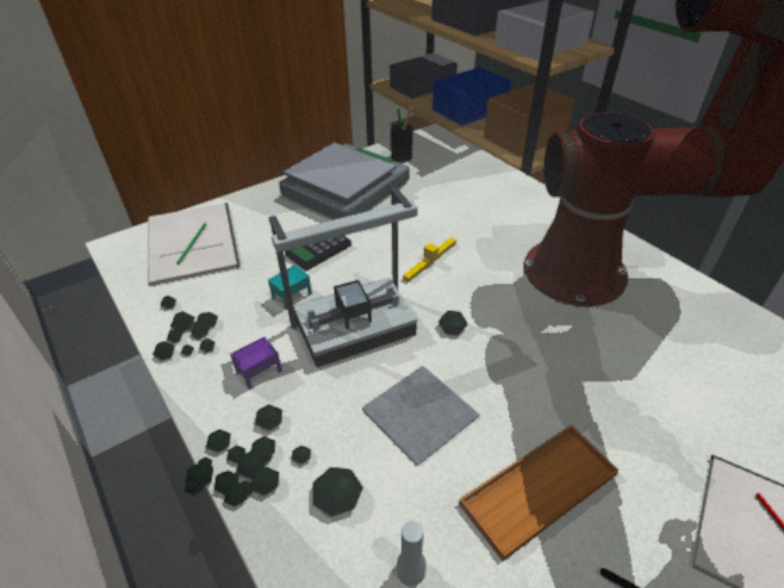

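View pics/top0.png

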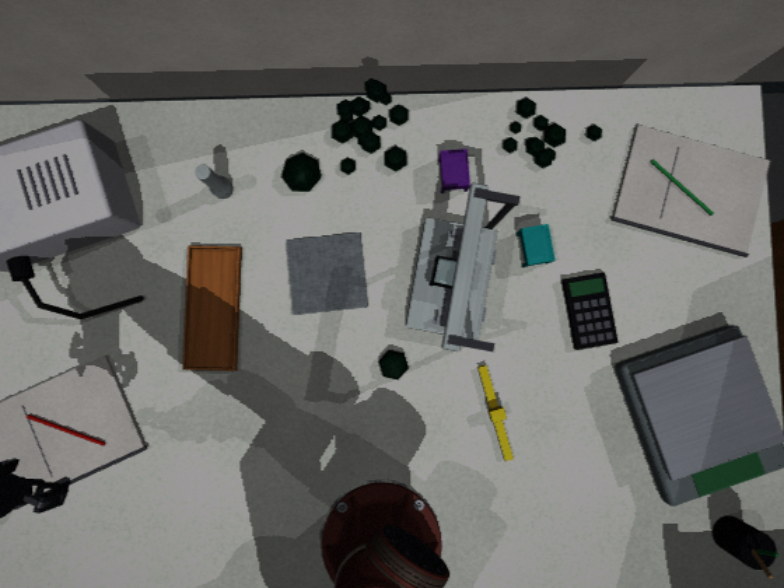

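Scene: black magnifier astride the bar at (352,300); the purple one (255,358), turquoise one (290,283) and yellow bar (430,258) are look-alikes. The top view shows the same at (442,270), (455,170), (537,245) and (495,410). The pad is at (327,272) and the tray at (213,307). The magnifier I want is the black one on the case lid; I'll confirm it in an enlarged crop.

```bash
cat > h.py <<'E'
import cv2,numpy as np,pickle
def ray(r,u,v,z):
    M=np.array(r["world_to_cam"]);R,t=M[:3,:3],M[:3,3]
    c=-R.T@t; d=R.T@np.array([(u-r["cx"])/r["fx"],(v-r["cy"])/r["fy"],1])
    return c+d*(z-c[2])/d[2]
def proj(r,p):
    M=np.array(r["world_to_cam"]);q=M[:3,:3]@np.array(p)+M[:3,3]
    return np.array([r["fx"]*q[0]/q[2]+r["cx"],r["fy"]*q[1]/q[2]+r["cy"]])
def rect(r,mask,z,name):
    cs,_=cv2.findContours(mask,cv2.RETR_EXTERNAL,cv2.CHAIN_APPROX_NONE)
    c=max(cs,key=cv2.contourArea)
    w=np.array([ray(r,*p[0],z)[:2] for p in c],np.float32)
    b=cv2.minAreaRect(w); print(name,np.round(b[0],1),np.round(b[1],1),round(b[2],1)); return b
E
python3 - <<'E'
from h import *
d=pickle.load(open("d0.pkl","rb"))
for n,(h0) in(("top",0),("scene",0)):
    r=d[n];im=r["image"];hsv=cv2.cvtColor(im,cv2.COLOR_RGB2HSV)
    m=cv2.inRange(hsv,(5,110,40),(20,255,255))
    if n=="scene": m[:, :300]=0; m[:290]=0
    rect(r,m,18,n+" tray")
    pc=(233,195) if n=="top" else (300,295)
    f=cv2.inRange(im.astype(np.uint8),(60,60,60),(150,150,150))
    print(im[pc[1],pc[0]])
    mk=np.zeros((422,562),np.uint8);g=cv2.GaussianBlur(im,(5,5),0).copy()
    cv2.floodFill(g,mk,pc,0,(22,)*3,(22,)*3,4|(255<<8)|cv2.FLOODFILL_MASK_ONLY|cv2.FLOODFILL_FIXED_RANGE)
    rect(r,mk[1:-1,1:-1],6,n+" pad")
a=d["top"]["image"][125:260,280:370];b=d["scene"]["image"][135:260,195:305]
a=cv2.resize(a,None,fx=4.2,fy=4.2,interpolation=2);b=cv2.resize(b,None,fx=3.8,fy=3.8,interpolation=2)
o=np.zeros((570,800,3),np.uint8);o[:a.shape[0],:a.shape[1]]=a;o[:b.shape[0],380:380+b.shape[1]]=b[:,:420]
cv2.imwrite("pics/crop.png",o[:,:,::-1])
E
```

```text
top tray [496.6 338.2] [111.8 258.4] 87.1
[76 82 84]
top pad [564.3  98.3] [161.  158.6] 4.5
scene tray [499.7 343.8] [111.1 263. ] 87.1
[112 119 123]
scene pad [565.4 102.4] [161.1 159.5] 4.7
```

View pics/crop.png

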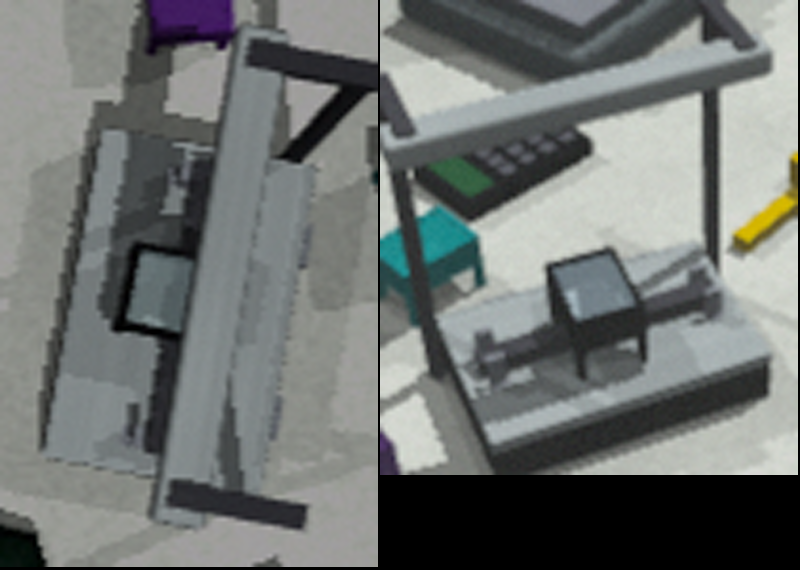

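The crop confirms the black stand magnifier with a clear lens on the dark bar (top crop lens at (160,290), scene crop at (597,290)). The purple and turquoise ones stand beside the case. Now I compute the poses.

Run:
```python
from h import *
d=pickle.load(open("d0.pkl","rb"))
T=lambda x,y,z:ray(d["top"],280+x/4.2-.4,125+y/4.2-.4,z)[:2].round(1)
S=lambda x,y,z:ray(d["scene"],195+(x-380)/3.8-.4,135+y/3.8-.4,z)[:2].round(1)
print("lid top",T(103,128,50),T(42,458,50),T(317,165,50))
print("lid scene FL,FR,BR",S(490,447,50),S(770,358,50),S(710,240,50),S(440,315,50))
print("lamp front lower? top view top face z290:",T(238,30,290),T(152,515,290),T(287,33,290),T(208,525,290))
print("mag top",T(135,243,108),T(112,328,108))
q=[S(547,265,108),S(610,248,108),S(649,303,108),S(572,326,108)]
print("mag scene",q,np.mean(q,0))
print("bar ends scene z 66",S(488,360,66),S(715,300,66))
r=d["scene"]
for n,c in(("stones",None),):
    pass
o=pickle.load
from cell import get_obs
from scipy.spatial.transform import Rotation as Ro
print(Ro.from_rotvec(get_obs()["tool_rot"]).as_matrix().round(3))
```

```text
lid top [ 668.7 -112.5] [444.3 -64.3] [ 639.2 -258. ]
lid scene FL,FR,BR [ 670.9 -108.8] [449.7 -59.7] [ 404.9 -201.3] [ 633.8 -255.2]
lamp front lower? top view top face z290: [ 676.1 -174.3] [ 411.7 -118.4] [ 673.7 -201.2] [ 405.5 -148.5]
mag top [ 581.9 -127.5] [ 527.  -110.9]
mag scene [array([ 562.9, -197.4]), array([ 512.8, -185.3]), array([ 523.4, -115. ]), array([ 583.3, -128.2])] [ 545.6   -156.475]
bar ends scene z 66 [ 634.1 -173.1] [ 455.3 -124.6]
[[-0.933  0.36  -0.001]
 [ 0.36   0.933 -0.001]
 [ 0.    -0.001 -1.   ]]
```

```bash
cat > go.py <<'E'
import sys,numpy as np
from cell import get_obs
from scipy.spatial.transform import Rotation as R
# args: tcp x y z, yaw of case-like y axis (deg), lean(deg) ; several targets separated by groups of 5
def rot(yaw,lean):
    a,l=np.radians(yaw),np.radians(lean); y=np.array([np.cos(a),np.sin(a),0]); xc=np.array([y[1],-y[0],0])
    z=np.sin(l)*xc-np.cos(l)*np.array([0,0,1]); return np.c_[np.cross(y,z),y,z]
if __name__=="__main__":
    o=get_obs(); M=R.from_rotvec(o["tool_rot"]).as_matrix()
    v=np.array(sys.argv[1:],float).reshape(-1,5)
    for t in v:
        d=M.T@(t[:3]-o["tool_pos"])/10; w=R.from_matrix(M.T@rot(t[3],t[4])).as_rotvec(degrees=True)
        print(d.round(2),w.round(1), "dist",np.linalg.norm(d).round(1),np.linalg.norm(w).round(0))
    print(o["time"],o["tool_pos"].round(1),o["q"].round(2),o["wrist_force"].round(1),o["opening"],o["gripper_force"])
E
python3 go.py 480 250 260 -13 20  561 -86 180 -13 37; python3 -c "
import cell;print([n for n in dir(cell) if n[0]!='_'])"
```

```text
[-35.81 -19.39  -2.93] [ 14.2 -16.4  81. ] dist 40.8 84.0
[-55.45 -47.82   5.1 ] [ 26.3 -30.4  78.9] dist 73.4 89.0
0.1 [215.6 559.6 230.6] [0.99 0.1  0.1  1.56 0.   1.35] [ 0.5 -0.2  0.5] 85.62334293385241 0.0
['IKError', 'finish_job', 'get_obs', 'pinch_z', 'read_camera']
```

Request:
drive_tool([
  {"x": -4,"y": -2,"z": -0.5,"rx": 1.5,"ry": -2,"rz": 9},
  {"x": -9,"y": -5,"z": -1,"rx": 3,"ry": -4,"rz": 19},
  {"x": -14,"y": -7.5,"z": -1.5,"rx": 5,"ry": -6,"rz": 29},
  {"x": -19,"y": -10,"z": -2,"rx": 7,"ry": -8,"rz": 39},
  {"x": -24,"y": -13,"z": -2.5,"rx": 9,"ry": -10,"rz": 49},
  {"x": -28,"y": -15,"z": -3,"rx": 11,"ry": -13,"rz": 59},
  {"x": -32,"y": -17.5,"z": -3,"rx": 12.5,"ry": -15,"rz": 69},
  {"x": -36,"y": -19.5,"z": -3,"rx": 14,"ry": -16,"rz": 78},
  {"x": -36,"y": -19.5,"z": -3,"rx": 14,"ry": -16.5,"rz": 81},
  {"x": -36,"y": -19.5,"z": -3,"rx": 14,"ry": -16.5,"rz": 81},
], hand=1)

```text
time: 1.35
tool_pos: [481.7, 248.1, 260.7]
tool_rot: [2.267, 1.804, -0.395]
wrist_force: [-0.5, 0.6, -0.4]
opening: 85.5
gripper_force: 0.0
```

```bash
python3 go.py 561 -86 180 -13 37
```

```text
[-26.19  15.19  18.1 ] [  0.2 -17.1  -0. ] dist 35.3 17.0
1.35 [481.7 248.1 260.7] [ 0.39  0.23  0.25  1.8  -0.28  2.22] [-0.5  0.6 -0.4] 85.45812593553062 0.0
```

Request:
drive_tool([
  {"x": -3,"y": 1.5,"z": 2,"ry": -2},
  {"x": -7,"y": 4,"z": 5,"ry": -5},
  {"x": -11.5,"y": 6.5,"z": 8,"ry": -8},
  {"x": -16,"y": 9,"z": 11,"ry": -11},
  {"x": -20.5,"y": 12,"z": 14,"ry": -14},
  {"x": -24,"y": 14,"z": 16.5,"ry": -16},
  {"x": -26,"y": 15,"z": 18,"ry": -17},
  {"x": -26,"y": 15,"z": 18,"ry": -17},
])

```text
invalid input
```

```bash
python3 go.py 542.7 -171.1 74.8 -13 37
python3 - <<'E'
from cell import *
import cv2,numpy as np,pickle
d={n:read_camera(n) for n in("scene","top")};pickle.dump(d,open("d1.pkl","wb"))
a=d["scene"]["image"][100:260,170:330];b=d["top"]["image"][110:270,230:390]
o=np.hstack([cv2.resize(i,(400,400),interpolation=2) for i in(a,b)])
cv2.imwrite("pics/pre.png",o[:,:,::-1])
E
```

```text
[-30.8   15.29  30.95] [  0.2 -17.1  -0. ] dist 46.3 17.0
1.35 [481.7 248.1 260.7] [ 0.39  0.23  0.25  1.8  -0.28  2.22] [-0.5  0.6 -0.4] 85.45812593553062 0.0
```

View pics/pre.png

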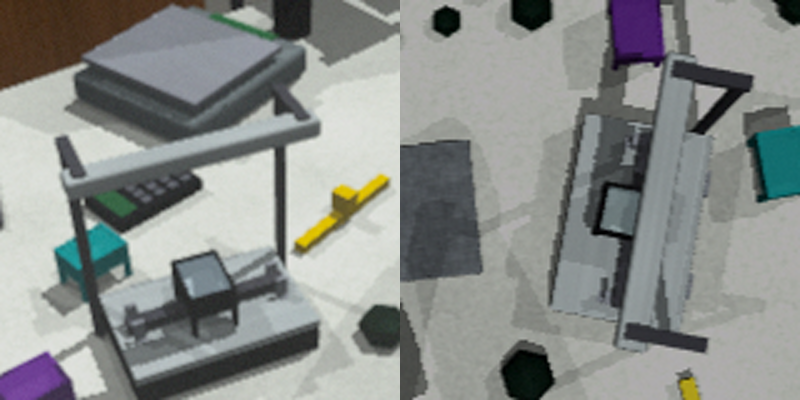

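The move was refused, perhaps because rows need all six fields; the picture shows the case unchanged (magnifier at (205,275) left, (617,210) right) and no arm. Retrying with full rows.

Request:
drive_tool([
  {"x": -3,"y": 1.5,"z": 2,"rx": 0,"ry": -2,"rz": 0},
  {"x": -7,"y": 4,"z": 5,"rx": 0,"ry": -5,"rz": 0},
  {"x": -11.5,"y": 6.5,"z": 8,"rx": 0,"ry": -8,"rz": 0},
  {"x": -16,"y": 9,"z": 11,"rx": 0,"ry": -11,"rz": 0},
  {"x": -20.5,"y": 12,"z": 14,"rx": 0,"ry": -14,"rz": 0},
  {"x": -24,"y": 14,"z": 16.5,"rx": 0,"ry": -16,"rz": 0},
  {"x": -26,"y": 15,"z": 18,"rx": 0,"ry": -17,"rz": 0},
  {"x": -26,"y": 15,"z": 18,"rx": 0,"ry": -17,"rz": 0},
], hand=1)

```text
time: 2.45
tool_pos: [559.1, -83.6, 180.2]
tool_rot: [2.078, 1.653, -0.69]
wrist_force: [-0.2, 0.0, 0.7]
opening: 85.6
gripper_force: 0.0
```

```bash
python3 go.py 542.7 -171.1 74.8 -13 37
python3 - <<'E'
from cell import *
import cv2,numpy as np,pickle
d={n:read_camera(n) for n in("scene","top")};pickle.dump(d,open("d1.pkl","wb"))
a=d["scene"]["image"][100:260,170:330];b=d["top"]["image"][110:270,230:390]
o=np.hstack([cv2.resize(i,(400,400),interpolation=2) for i in(a,b)])
cv2.imwrite("pics/pre2.png",o[:,:,::-1])
E
```

```text
[-0.79  0.34 13.76] [ 0.1 -0.1 -0. ] dist 13.8 0.0
2.45 [559.1 -83.6 180.2] [-0.06  0.18 -0.02  1.49 -0.63  1.78] [-0.2  0.   0.7] 85.61972125910926 0.0
```

View pics/pre2.png

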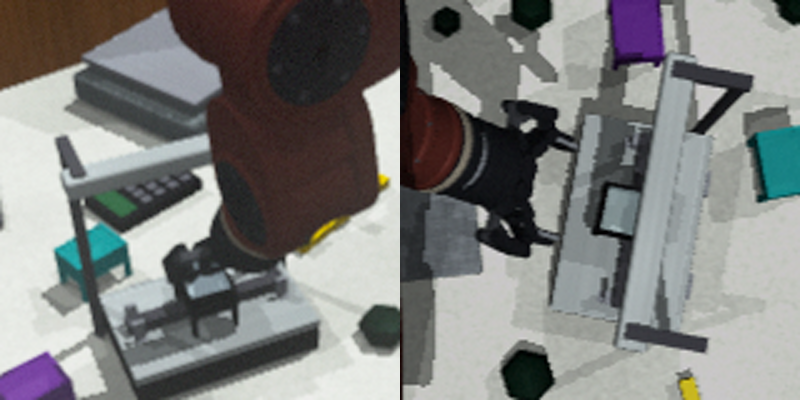

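Top view (right half): the open fingers at (565,145) and (550,240) straddle the line to the magnifier at (615,210), and the wrist is clear of the lamp. Advancing.

Request:
drive_tool([
  {"x": -0.3,"y": 0.1,"z": 2,"rx": 0,"ry": 0,"rz": 0},
  {"x": -0.5,"y": 0.2,"z": 5,"rx": 0,"ry": 0,"rz": 0},
  {"x": -0.8,"y": 0.3,"z": 8,"rx": 0,"ry": 0,"rz": 0},
  {"x": -0.8,"y": 0.3,"z": 10.5,"rx": 0,"ry": 0,"rz": 0},
  {"x": -0.8,"y": 0.3,"z": 12.5,"rx": 0,"ry": 0,"rz": 0},
  {"x": -0.8,"y": 0.3,"z": 13.5,"rx": 0,"ry": 0,"rz": 0},
  {"x": -0.8,"y": 0.3,"z": 13.8,"rx": 0,"ry": 0,"rz": 0},
  {"x": -0.8,"y": 0.3,"z": 13.8,"rx": 0,"ry": 0,"rz": 0},
], hand=1)

```text
time: 3.55
tool_pos: [543.6, -170.3, 75.9]
tool_rot: [2.077, 1.653, -0.688]
wrist_force: [-0.0, -0.1, 0.6]
opening: 84.9
gripper_force: 0.0
```

Request:
drive_tool([
  {"x": 0,"y": 0,"z": 0,"rx": 0,"ry": 0,"rz": 0},
  {"x": 0,"y": 0,"z": 0,"rx": 0,"ry": 0,"rz": 0},
  {"x": 0,"y": 0,"z": 0,"rx": 0,"ry": 0,"rz": 0},
  {"x": 0,"y": 0,"z": 0,"rx": 0,"ry": 0,"rz": 0},
  {"x": 0,"y": 0,"z": 0,"rx": 0,"ry": 0,"rz": 0},
  {"x": 0,"y": 0,"z": 0,"rx": 0,"ry": 0,"rz": 0},
], hand=0)

```text
time: 4.3
tool_pos: [543.7, -170.6, 76.0]
tool_rot: [2.077, 1.652, -0.687]
wrist_force: [0.9, 5.5, 5.0]
opening: 55.4
gripper_force: 63.8
```

```bash
python3 go.py 542.7 -171.1 140 -13 37
python3 - <<'E'
from cell import *
import cv2,numpy as np,pickle
d={n:read_camera(n) for n in("scene","top")};pickle.dump(d,open("d1.pkl","wb"))
a=d["scene"]["image"][100:260,170:330];b=d["top"]["image"][110:270,230:390]
o=np.hstack([cv2.resize(i,(400,400),interpolation=2) for i in(a,b)])
cv2.imwrite("pics/grip.png",o[:,:,::-1])
E
```

```text
[-3.9  -0.05 -5.07] [ 0.3 -0.1 -0.1] dist 6.4 0.0
4.3 [ 543.7 -170.6   76. ] [-0.21  0.13 -0.27  1.17 -0.64  1.59] [0.9 5.5 5. ] 55.4326822319688 63.77546668052673
```

View pics/grip.png

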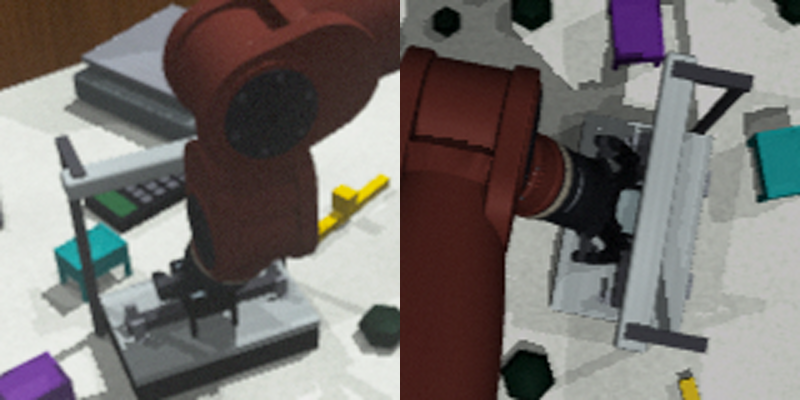

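The hand holds the magnifier (right half: fingers at (610,155) and (605,245), opening 55.4 mm) and is clear of the lamp. Lifting straight up 60 mm.

Request:
drive_tool([
  {"x": -0.3,"y": 0,"z": -0.4,"rx": 0,"ry": 0,"rz": 0},
  {"x": -0.7,"y": 0,"z": -0.9,"rx": 0,"ry": 0,"rz": 0},
  {"x": -1.2,"y": 0,"z": -1.6,"rx": 0,"ry": 0,"rz": 0},
  {"x": -1.8,"y": 0,"z": -2.4,"rx": 0,"ry": 0,"rz": 0},
  {"x": -2.4,"y": 0,"z": -3.2,"rx": 0,"ry": 0,"rz": 0},
  {"x": -3,"y": 0,"z": -4,"rx": 0,"ry": 0,"rz": 0},
  {"x": -3.4,"y": 0,"z": -4.5,"rx": 0,"ry": 0,"rz": 0},
  {"x": -3.6,"y": 0,"z": -4.8,"rx": 0,"ry": 0,"rz": 0},
  {"x": -3.6,"y": 0,"z": -4.8,"rx": 0,"ry": 0,"rz": 0},
], hand=0)

```text
time: 5.52
tool_pos: [542.9, -170.7, 135.3]
tool_rot: [2.077, 1.653, -0.688]
wrist_force: [0.1, 0.5, -2.3]
opening: 55.3
gripper_force: 63.5
```

```bash
python3 go.py 560 -40 137 -6 37 563 86 137 0 37 563 86 40 0 37
python3 - <<'E'
from cell import *
import cv2,numpy as np,pickle
d={n:read_camera(n) for n in("scene","top")};pickle.dump(d,open("d2.pkl","wb"))
a=d["scene"]["image"][100:260,170:330];b=d["top"]["image"][110:270,230:390]
o=np.hstack([cv2.resize(i,(400,400),interpolation=2) for i in(a,b)])
cv2.imwrite("pics/lift.png",o[:,:,::-1])
E
```

```text
[10.39 -1.25 -8.  ] [-4.  -0.1 -5.7] dist 13.2 7.0
[ 20.27  -3.78 -15.42] [ -7.6  -0.1 -10.5] dist 25.7 13.0
[26.09 -3.82 -7.65] [ -7.6  -0.1 -10.5] dist 27.5 13.0
5.525 [ 542.9 -170.7  135.3] [-0.21  0.09 -0.21  1.28 -0.64  1.59] [ 0.1  0.5 -2.3] 55.25433895478896 63.49396347999573
```

View pics/lift.png

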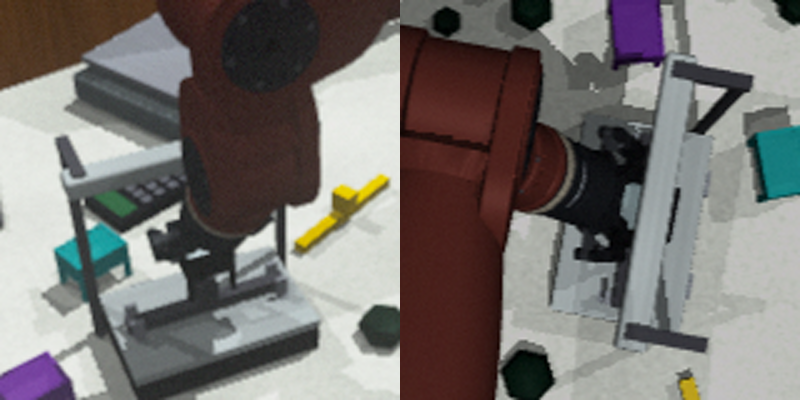

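The lift worked: the scene half shows the bar and its grip block free at (205,290), with the magnifier above it in the hand. Now carrying it to the pad.

```bash
python3 go.py 563 86.5 145 -13 37 563 86.5 45 -13 37 563 86.5 33 -13 37|cut -c1-80
```

```text
[ 19.8   -3.77 -16.12] [ 0.2 -0.2 -0. ] dist 25.8 0.0
[25.8  -3.8  -8.12] [ 0.2 -0.2 -0. ] dist 27.3 0.0
[26.52 -3.8  -7.16] [ 0.2 -0.2 -0. ] dist 27.7 0.0
5.625 [ 542.7 -170.6  134.9] [-0.21  0.09 -0.21  1.28 -0.64  1.59] [ 0.1  0.3 -1
```

Request:
drive_tool([
  {"x": -0.3,"y": 0,"z": -0.6,"rx": 0,"ry": 0,"rz": 0},
  {"x": 0,"y": 0,"z": -1.3,"rx": 0,"ry": 0,"rz": 0},
  {"x": 1.5,"y": -0.3,"z": -2.5,"rx": 0,"ry": 0,"rz": 0},
  {"x": 4,"y": -0.7,"z": -4.3,"rx": 0,"ry": 0,"rz": 0},
  {"x": 7,"y": -1.3,"z": -6.5,"rx": 0,"ry": 0,"rz": 0},
  {"x": 10,"y": -1.9,"z": -8.8,"rx": 0,"ry": 0,"rz": 0},
  {"x": 13,"y": -2.5,"z": -11,"rx": 0,"ry": 0,"rz": 0},
  {"x": 16,"y": -3,"z": -13.3,"rx": 0,"ry": 0,"rz": 0},
  {"x": 18,"y": -3.5,"z": -14.8,"rx": 0,"ry": 0,"rz": 0},
  {"x": 19.3,"y": -3.7,"z": -15.7,"rx": 0,"ry": 0,"rz": 0},
  {"x": 19.8,"y": -3.8,"z": -16.1,"rx": 0,"ry": 0,"rz": 0},
  {"x": 19.8,"y": -3.8,"z": -16.1,"rx": 0,"ry": 0,"rz": 0},
], hand=0)

```text
time: 7.12
tool_pos: [562.9, 86.2, 145.2]
tool_rot: [2.077, 1.653, -0.689]
wrist_force: [0.2, 0.2, -1.8]
opening: 55.1
gripper_force: 63.6
```

```bash
python3 go.py 563 86.5 45 -13 37 563 86.5 35 -13 37
python3 - <<'E'
from cell import *
import cv2,numpy as np,pickle
d={n:read_camera(n) for n in("scene","top")};pickle.dump(d,open("d3.pkl","wb"))
a=d["scene"]["image"][190:350,210:370];b=d["top"]["image"][110:270,180:340]
o=np.hstack([cv2.resize(i,(400,400),interpolation=2) for i in(a,b)])
cv2.imwrite("pics/overpad.png",o[:,:,::-1])
E
```

```text
[ 6.04 -0.04  8.  ] [ 0.2 -0.1 -0.1] dist 10.0 0.0
[ 6.64 -0.04  8.8 ] [ 0.2 -0.1 -0.1] dist 11.0 0.0
7.125 [562.9  86.2 145.2] [ 0.21  0.43  0.2   1.64 -0.58  2.1 ] [ 0.2  0.2 -1.8] 55.07339198498892 63.58854532241821
```

View pics/overpad.png

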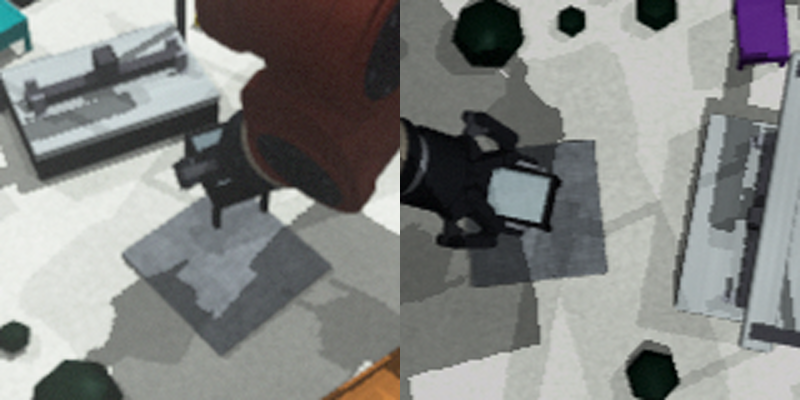

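Over the pad: the magnifier hangs level (right half, lens at (521,195)); the bar is now exposed in the left half, with its grip block at (103,60). Lowering.

Request:
drive_tool([
  {"x": 0.4,"y": 0,"z": 0.5,"rx": 0,"ry": 0,"rz": 0},
  {"x": 1.2,"y": 0,"z": 1.6,"rx": 0,"ry": 0,"rz": 0},
  {"x": 2.4,"y": 0,"z": 3.2,"rx": 0,"ry": 0,"rz": 0},
  {"x": 3.6,"y": 0,"z": 4.8,"rx": 0,"ry": 0,"rz": 0},
  {"x": 4.8,"y": 0,"z": 6.4,"rx": 0,"ry": 0,"rz": 0},
  {"x": 5.6,"y": 0,"z": 7.5,"rx": 0,"ry": 0,"rz": 0},
  {"x": 6.1,"y": 0,"z": 8.1,"rx": 0,"ry": 0,"rz": 0},
  {"x": 6.3,"y": 0,"z": 8.4,"rx": 0,"ry": 0,"rz": 0},
  {"x": 6.3,"y": 0,"z": 8.4,"rx": 0,"ry": 0,"rz": 0},
], hand=0)

```text
time: 8.35
tool_pos: [563.4, 86.3, 40.5]
tool_rot: [2.077, 1.652, -0.688]
wrist_force: [-0.2, -0.4, -1.7]
opening: 55.3
gripper_force: 63.6
```

```bash
python3 go.py 563 86.5 33 -13 37
python3 - <<'E'
from h import *
d=pickle.load(open("d3.pkl","rb"))
print("mag over pad",ray(d["top"],180+121/2.5,110+195/2.5,177).round(1))
r=d["scene"]
# pad/bar crop numbers (400px crop scale 2.5 at 210,190)
S=lambda x,y,z:ray(r,210+x/2.5-.3,190+y/2.5-.3,z)[:2].round(1)
print("block top centre",S(104,51,96),"bar ends top",S(30,100,66),S(183,58,66))
im=cv2.resize(r["image"][190:250,205:305],(800,480),interpolation=cv2.INTER_CUBIC)
cv2.imwrite("pics/bar.png",im[:,:,::-1])
E
```

```text
[ 0.45 -0.05  0.59] [ 0.2 -0.2 -0.1] dist 0.7 0.0
8.35 [563.4  86.3  40.5] [ 0.21  0.51  0.1   1.47 -0.58  2.1 ] [-0.2 -0.4 -1.7] 55.33633657781491 63.58763337135315
mag over pad [565.   91.3 177. ]
block top centre [ 539.8 -165.4] bar ends top [ 637.9 -174.1] [ 453.3 -126.7]
```

View pics/bar.png

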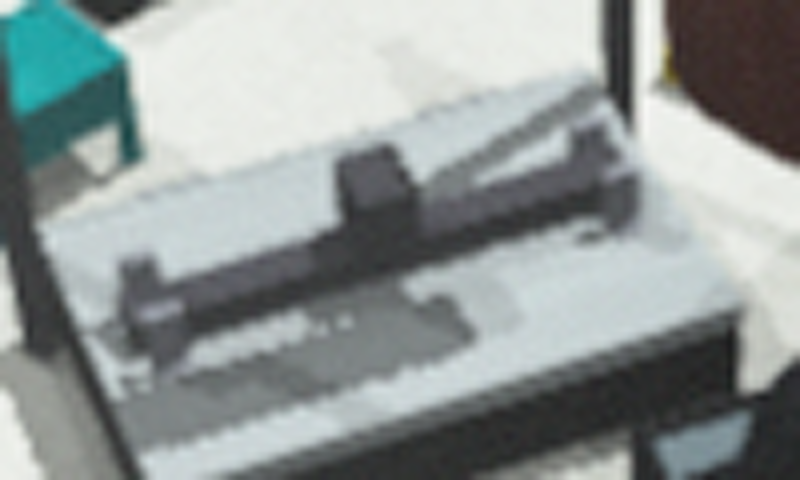

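The bar lies in both brackets, with its block top at about (372,165) in this crop. Finishing the magnifier placement gently.

Request:
drive_tool([
  {"x": 0.12,"y": 0,"z": 0.16,"rx": 0,"ry": 0,"rz": 0},
  {"x": 0.24,"y": 0,"z": 0.32,"rx": 0,"ry": 0,"rz": 0},
  {"x": 0.33,"y": 0,"z": 0.44,"rx": 0,"ry": 0,"rz": 0},
  {"x": 0.39,"y": 0,"z": 0.52,"rx": 0,"ry": 0,"rz": 0},
  {"x": 0.42,"y": 0,"z": 0.56,"rx": 0,"ry": 0,"rz": 0},
  {"x": 0.42,"y": 0,"z": 0.56,"rx": 0,"ry": 0,"rz": 0},
], hand=0)

```text
time: 9.1
tool_pos: [563.2, 86.3, 33.2]
tool_rot: [2.077, 1.653, -0.689]
wrist_force: [0.2, 0.1, -2.1]
opening: 55.1
gripper_force: 63.6
```

Request:
drive_tool([
  {"x": 0.03,"y": 0,"z": 0.04,"rx": 0,"ry": 0,"rz": 0},
  {"x": 0.06,"y": 0,"z": 0.08,"rx": 0,"ry": 0,"rz": 0},
  {"x": 0.06,"y": 0,"z": 0.08,"rx": 0,"ry": 0,"rz": 0},
], hand=0)

```text
time: 9.48
tool_pos: [563.2, 86.3, 32.1]
tool_rot: [2.077, 1.653, -0.689]
wrist_force: [0.2, 0.3, -2.8]
opening: 55.4
gripper_force: 63.6
```

Request:
drive_tool([
  {"x": 0.03,"y": 0,"z": 0.04,"rx": 0,"ry": 0,"rz": 0},
  {"x": 0.06,"y": 0,"z": 0.08,"rx": 0,"ry": 0,"rz": 0},
  {"x": 0.06,"y": 0,"z": 0.08,"rx": 0,"ry": 0,"rz": 0},
], hand=0)

```text
time: 9.85
tool_pos: [563.3, 86.3, 32.1]
tool_rot: [2.077, 1.653, -0.689]
wrist_force: [-3.8, 1.0, 5.8]
opening: 55.6
gripper_force: 64.2
```

Request:
drive_tool([
  {"x": 0,"y": 0,"z": 0,"rx": 0,"ry": 0,"rz": 0},
  {"x": 0,"y": 0,"z": 0,"rx": 0,"ry": 0,"rz": 0},
  {"x": 0,"y": 0,"z": 0,"rx": 0,"ry": 0,"rz": 0},
  {"x": 0,"y": 0,"z": 0,"rx": 0,"ry": 0,"rz": 0},
  {"x": 0,"y": 0,"z": -1,"rx": 0,"ry": 0,"rz": 0},
  {"x": 0,"y": 0,"z": -3,"rx": 0,"ry": 0,"rz": 0},
  {"x": 0,"y": 0,"z": -6,"rx": 0,"ry": 0,"rz": 0},
  {"x": 0,"y": 0,"z": -10,"rx": 0,"ry": 0,"rz": 0},
  {"x": 0,"y": 0,"z": -14,"rx": 0,"ry": 0,"rz": 0},
  {"x": 0,"y": 0,"z": -17,"rx": 0,"ry": 0,"rz": 0},
  {"x": 0,"y": 0,"z": -17,"rx": 0,"ry": 0,"rz": 0},
], hand=1)

```text
time: 11.22
tool_pos: [586.6, 187.4, 169.4]
tool_rot: [2.077, 1.653, -0.683]
wrist_force: [0.4, 0.1, -0.8]
opening: 85.2
gripper_force: 0.0
```

```bash
python3 - <<'E'
from h import *
from cell import read_camera
d=pickle.load(open("d3.pkl","rb"));r=d["scene"]
S=lambda x,y,z:ray(r,205+x/8-.45,190+y/8-.45,z)[:2]
C=np.array([542.4,-159.7]);yc=np.array([.977,-.213]);xc=np.array([-.213,-.977])
def case(p): return np.round([(p-C)@xc,(p-C)@yc],1)
for n,p,z in(("b1",(338,152),96),("b2",(388,145),96),("b3",(418,190),96),("b4",(357,200),96),("frontL",(345,222),66),("frontR",(418,240),66),("end+y top front",(185,322),66),("end -y back..",(600,175),66)):
    w=S(*p,z);print(n,w.round(1),case(w))
t={n:read_camera(n) for n in("scene","top")};pickle.dump(t,open("d4.pkl","wb"))
im=t["top"]["image"];cv2.imwrite("pics/x.png",im[:,:,::-1])
sub=im[150:230,190:280].max(2)<45
m=np.zeros(im.shape[:2],np.uint8);m[150:230,190:280]=sub*255
rect(t["top"],m,64,"mag")
a=t["scene"]["image"][230:350,240:360];b=im[130:250,170:290]
o=np.hstack([cv2.resize(i,(400,400),interpolation=2) for i in(a,b)])
cv2.imwrite("pics/mag.png",o[:,:,::-1])
E
python3 go.py 563 -80 180 -12.3 37
```

```text
b1 [ 546.8 -179. ] [17.9  8.5]
b2 [ 529.9 -171.3] [14.  -9.7]
b3 [ 534.3 -144.3] [-13.3 -11.2]
b4 [ 555. -153.] [-9.3 10.9]
frontL [ 549.6 -173.6] [12. 10.]
frontR [ 532.9 -149.3] [ -8.2 -11.5]
end+y top front [ 624.2 -163.5] [-13.7  80.7]
end -y back.. [ 457.6 -138. ] [ -3.1 -87.4]
mag [571.2  96.4] [81.5 68.6] 76.7
[-21.93   3.74  14.79] [-0.2 -0.1 -0.6] dist 26.7 1.0
11.325 [585.5 185.8 166.7] [ 0.35  0.68  0.56  1.83 -0.53  2.25] [-0.2 -0.5 -1.3] 85.27628909954953 0.0
```

```bash
python3 go.py 557 -92 184 -12.3 37 540 -171 76 -12.3 37
```

```text
[-23.21   3.43  15.25] [-0.2 -0.1 -0.6] dist 28.0 1.0
[-23.2    3.49  28.74] [-0.2 -0.1 -0.6] dist 37.1 1.0
11.325 [585.5 185.8 166.7] [ 0.35  0.68  0.56  1.83 -0.53  2.25] [-0.2 -0.5 -1.3] 85.27628909954953 0.0
```

View pics/mag.png

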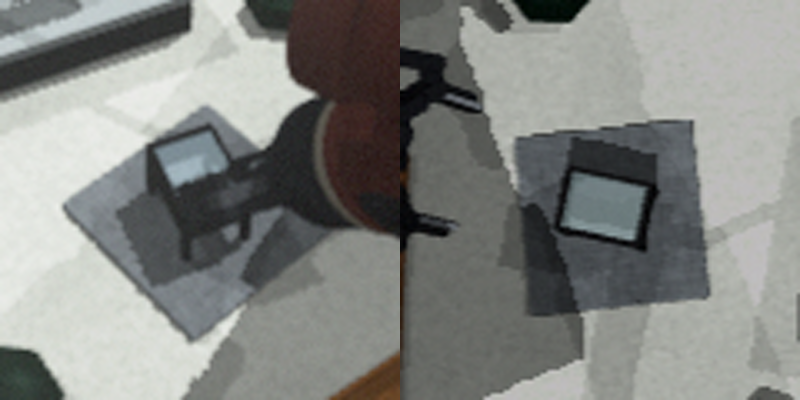

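The magnifier stands upright on the pad (right half, lens (606,210) against pad centre (612,218)). That was my last picture, so from here I check by numbers. Next, the bar.

Request:
drive_tool([
  {"x": -2,"y": 0.3,"z": 1.3,"rx": 0,"ry": 0,"rz": 0},
  {"x": -5.5,"y": 0.8,"z": 3.6,"rx": 0,"ry": 0,"rz": 0},
  {"x": -9.5,"y": 1.4,"z": 6.2,"rx": 0,"ry": 0,"rz": 0},
  {"x": -13.5,"y": 2,"z": 8.9,"rx": 0,"ry": 0,"rz": -0.6},
  {"x": -17.5,"y": 2.6,"z": 11.5,"rx": 0,"ry": 0,"rz": -0.6},
  {"x": -21,"y": 3.1,"z": 13.8,"rx": 0,"ry": 0,"rz": -0.6},
  {"x": -23,"y": 3.4,"z": 15.1,"rx": 0,"ry": 0,"rz": -0.6},
  {"x": -23.2,"y": 3.4,"z": 15.3,"rx": 0,"ry": 0,"rz": -0.6},
  {"x": -23.2,"y": 3.4,"z": 15.3,"rx": 0,"ry": 0,"rz": -0.6},
], hand=1)

```text
time: 12.45
tool_pos: [555.9, -92.1, 183.2]
tool_rot: [2.071, 1.665, -0.693]
wrist_force: [0.4, -0.1, -0.2]
opening: 85.4
gripper_force: 0.0
```

```bash
python3 go.py 540 -171 76 -12.3 37
```

```text
[-1.000e-02  1.900e-01  1.341e+01] [-0.3 -0.1 -0. ] dist 13.4 0.0
12.45 [555.9 -92.1 183.2] [-0.07  0.16 -0.04  1.48 -0.64  1.75] [ 0.4 -0.1 -0.2] 85.40025224990531 0.0
```

Request:
drive_tool([
  {"x": 0,"y": 0.1,"z": 2,"rx": 0,"ry": 0,"rz": 0},
  {"x": 0,"y": 0.1,"z": 5,"rx": 0,"ry": 0,"rz": 0},
  {"x": 0,"y": 0.2,"z": 8,"rx": 0,"ry": 0,"rz": 0},
  {"x": 0,"y": 0.2,"z": 10.5,"rx": 0,"ry": 0,"rz": 0},
  {"x": 0,"y": 0.2,"z": 12.3,"rx": 0,"ry": 0,"rz": 0},
  {"x": 0,"y": 0.2,"z": 13.2,"rx": 0,"ry": 0,"rz": 0},
  {"x": 0,"y": 0.2,"z": 13.4,"rx": 0,"ry": 0,"rz": 0},
  {"x": 0,"y": 0.2,"z": 13.4,"rx": 0,"ry": 0,"rz": 0},
], hand=1)

```text
time: 13.45
tool_pos: [541.3, -170.6, 77.3]
tool_rot: [2.069, 1.665, -0.691]
wrist_force: [0.3, 0.3, 0.2]
opening: 85.3
gripper_force: 0.0
```

Request:
drive_tool([
  {"x": 0,"y": 0,"z": 0,"rx": 0,"ry": 0,"rz": 0},
  {"x": 0,"y": 0,"z": 0,"rx": 0,"ry": 0,"rz": 0},
  {"x": 0,"y": 0,"z": 0,"rx": 0,"ry": 0,"rz": 0},
  {"x": 0,"y": 0,"z": 0,"rx": 0,"ry": 0,"rz": 0},
  {"x": 0,"y": 0,"z": 0,"rx": 0,"ry": 0,"rz": 0},
  {"x": 0,"y": 0,"z": 0,"rx": 0,"ry": 0,"rz": 0},
  {"x": 0,"y": 0,"z": 0,"rx": 0,"ry": 0,"rz": 0},
  {"x": 0,"y": 0,"z": 0,"rx": 0,"ry": 0,"rz": 0},
], hand=0)

```text
time: 14.45
tool_pos: [541.0, -171.0, 77.2]
tool_rot: [2.07, 1.665, -0.692]
wrist_force: [-1.6, 3.1, 5.3]
opening: 22.8
gripper_force: 60.7
```

```bash
python3 go.py 540 -171 76 -12.3 37
```

```text
[ 0.06 -0.1   0.11] [-0.2 -0.1 -0. ] dist 0.2 0.0
14.45 [ 541.  -171.    77.2] [-0.21  0.12 -0.27  1.18 -0.64  1.57] [-1.6  3.1  5.3] 22.77288565687145 60.687618255615234
```

Request:
drive_tool([
  {"x": -0.2,"y": 0,"z": -0.26,"rx": 0,"ry": 0,"rz": 0},
  {"x": -0.5,"y": 0,"z": -0.66,"rx": 0,"ry": 0,"rz": 0},
  {"x": -0.8,"y": 0,"z": -1.06,"rx": 0,"ry": 0,"rz": 0},
  {"x": -1.2,"y": 0,"z": -1.6,"rx": 0,"ry": 0,"rz": 0},
  {"x": -1.6,"y": 0,"z": -2.13,"rx": 0,"ry": 0,"rz": 0},
  {"x": -2,"y": 0,"z": -2.66,"rx": 0,"ry": 0,"rz": 0},
  {"x": -2.4,"y": 0,"z": -3.2,"rx": 0,"ry": 0,"rz": 0},
  {"x": -2.7,"y": 0,"z": -3.6,"rx": 0,"ry": 0,"rz": 0},
  {"x": -2.9,"y": 0,"z": -3.9,"rx": 0,"ry": 0,"rz": 0},
  {"x": -3,"y": 0,"z": -4,"rx": 0,"ry": 0,"rz": 0},
  {"x": -3,"y": 0,"z": -4,"rx": 0,"ry": 0,"rz": 0},
], hand=0)

```text
time: 15.82
tool_pos: [541.0, -171.1, 126.8]
tool_rot: [2.07, 1.665, -0.692]
wrist_force: [-0.8, 0.6, -4.3]
opening: 22.9
gripper_force: 59.6
```

```bash
python3 - <<'E'
from cell import *
from h import *
t={n:read_camera(n) for n in("scene","top")};pickle.dump(t,open("d5.pkl","wb"))
o=get_obs();print(o["moment"].round(3))
r=t["scene"];im=r["image"];C=np.array([542.4,-159.7]);yc=np.array([.977,-.213]);xc=np.array([-.213,-.977])
P=lambda x,y,z:[*(C+x*xc+y*yc),z]
lift=o["tool_pos"][2]-77.2
for y in(-90,-60,60,90):   # column brightness scan through the bar front face at y
    u,v=proj(r,P(-9,y,50+lift+8));u=int(round(u));v=int(round(v))
    print(y,u,v,im[v-14:v+15,u].max(1))
E
python3 go.py 496 330 125 -3 37
```

```text
[ 0.999 -0.252  0.006]
-90 281 202 [ 50  51  52  52  52  54  53  63  71  81  86  76  54  56  50  80 138 167
 157 159 159 160 151 129 106  77  79  79  77]
-60 272 205 [ 55  51  83 152 217 231 223 169  86  84  85  77  47  49  58  83 143 188
 185 186 189 186 179 174 187 164 109 109 111]
60 233 216 [ 46  52 161 230 229 230 229 200 102  86  85  79  61  52  49  80 149 185
 187 188 191 184 185 186 185 165 108 104 110]
90 223 219 [231 223 204 187 185 200 202 163  83  76  79  75  65  54  52  74 113 112
  77  79  80  79  80  99 120 102  89  81  90]
[ 38.5  -15.18 -28.6 ] [-5.8 -0.2 -7.4] dist 50.3 9.0
15.925 [ 541.  -171.   126.6] [-0.21  0.09 -0.22  1.27 -0.64  1.57] [-0.3  0.1 -4.6] 22.66917038673661 59.6452260017395
```

The bar is 50 mm up, level (both ends match the prediction) and clear of the brackets. Carrying it to the tray.

Request:
drive_tool([
  {"x": 0.4,"y": -0.2,"z": -0.6,"rx": 0,"ry": 0,"rz": 0},
  {"x": 1.6,"y": -0.6,"z": -1.7,"rx": 0,"ry": 0,"rz": 0},
  {"x": 4,"y": -1.5,"z": -3.4,"rx": 0,"ry": 0,"rz": 0},
  {"x": 7,"y": -2.7,"z": -5.6,"rx": 0,"ry": 0,"rz": 0},
  {"x": 10,"y": -3.9,"z": -7.8,"rx": 0,"ry": 0,"rz": 0},
  {"x": 13,"y": -5.1,"z": -10,"rx": 0,"ry": 0,"rz": 0},
  {"x": 16,"y": -6.2,"z": -12.3,"rx": 0,"ry": 0,"rz": 0},
  {"x": 19,"y": -7.4,"z": -14.5,"rx": 0,"ry": 0,"rz": 0},
  {"x": 21.5,"y": -8.4,"z": -16.3,"rx": 0,"ry": 0,"rz": 0},
  {"x": 23.5,"y": -9.2,"z": -17.8,"rx": 0,"ry": 0,"rz": 0},
  {"x": 24.5,"y": -9.6,"z": -18.6,"rx": 0,"ry": 0,"rz": 0},
  {"x": 24.5,"y": -9.6,"z": -18.6,"rx": 0,"ry": 0,"rz": 0},
], hand=0)

```text
time: 17.42
tool_pos: [513.6, 150.8, 129.0]
tool_rot: [2.068, 1.666, -0.691]
wrist_force: [-0.4, -0.2, -3.2]
opening: 22.7
gripper_force: 59.7
```

```bash
python3 go.py 499 330.6 115 -3 37
```

```text
[14.65 -5.27 -9.22] [-5.7 -0.1 -7.4] dist 18.1 9.0
17.425 [513.6 150.8 129. ] [ 0.33  0.42  0.15  1.68 -0.54  2.22] [-0.4 -0.2 -3.2] 22.662593834306314 59.66633677482605
```

Request:
drive_tool([
  {"x": 0.7,"y": -0.25,"z": -0.4,"rx": -0.3,"ry": 0,"rz": -0.4},
  {"x": 2.4,"y": -0.9,"z": -1.5,"rx": -1,"ry": 0,"rz": -1.3},
  {"x": 4.8,"y": -1.7,"z": -3,"rx": -1.9,"ry": 0,"rz": -2.4},
  {"x": 7.3,"y": -2.6,"z": -4.6,"rx": -2.9,"ry": -0.1,"rz": -3.7},
  {"x": 9.8,"y": -3.5,"z": -6.2,"rx": -3.8,"ry": -0.1,"rz": -5},
  {"x": 12.2,"y": -4.4,"z": -7.7,"rx": -4.8,"ry": -0.1,"rz": -6.2},
  {"x": 13.9,"y": -5,"z": -8.8,"rx": -5.4,"ry": -0.1,"rz": -7},
  {"x": 14.6,"y": -5.3,"z": -9.2,"rx": -5.7,"ry": -0.1,"rz": -7.4},
  {"x": 14.6,"y": -5.3,"z": -9.2,"rx": -5.7,"ry": -0.1,"rz": -7.4},
], hand=0)

```text
time: 18.55
tool_pos: [498.6, 329.8, 114.9]
tool_rot: [1.905, 1.807, -0.637]
wrist_force: [0.6, 0.2, -3.9]
opening: 22.8
gripper_force: 59.7
```

```bash
python3 - <<'E'
from cell import *
from h import *
t={n:read_camera(n) for n in("scene","top")};pickle.dump(t,open("d6.pkl","wb"))
o=get_obs();C=o["tool_pos"][:2]+[-1.2,10.4];z0=o["tool_pos"][2]-27.2
a=np.radians(-3);yc=np.array([np.cos(a),np.sin(a)]);xc=np.array([yc[1],-yc[0]])
P=lambda x,y,z:[*(C+x*xc+y*yc),z]
for n in t:
  r=t[n];im=r["image"]
  for x,y in((-9,-80),(-9,-50),(-9,50),(-9,80)):
    u,v=np.round(proj(r,P(x,y,z0+8))).astype(int)
    s=im[v-12:v+13,u] if n=="scene" else im[v,u-12:u+13]
    print(n,y,u,v,[f"{p[0]}/{p[2]}" for p in s[::2]])
  ue=[np.round(proj(r,P(0,y,z0+16)),1) for y in(-100,100)];print("ends",ue)
E
python3 go.py 499 330.6 42 -3 37 499 330.6 32 -3 37
```

```text
scene -80 419 313 ['118/115', '37/36', '27/28', '32/31', '24/29', '24/32', '26/29', '30/28', '28/31', '20/24', '23/23', '19/24', '20/23']
scene -50 410 319 ['60/26', '31/29', '23/26', '22/25', '29/30', '21/24', '27/30', '24/29', '27/29', '16/18', '23/25', '26/29', '32/33']
scene 50 377 342 ['54/32', '47/47', '40/42', '41/44', '36/38', '40/36', '40/35', '72/28', '82/31', '85/29', '86/34', '87/31', '85/29']
scene 80 366 349 ['58/33', '38/42', '43/43', '42/46', '41/43', '43/45', '37/38', '62/34', '77/30', '83/31', '89/34', '86/33', '84/28']
ends [array([423.2, 303.9]), array([356.8, 349. ])]
top -80 137 247 ['145/140', '137/134', '72/70', '107/41', '42/12', '62/20', '46/19', '22/23', '22/24', '22/25', '14/13', '62/19', '67/19']
top -50 138 236 ['142/139', '146/142', '146/141', '90/34', '94/26', '118/35', '63/24', '18/19', '21/23', '15/18', '42/15', '63/18', '69/19']
top 50 140 200 ['8/11', '8/10', '21/18', '39/9', '53/15', '51/12', '24/20', '18/20', '19/22', '12/14', '46/15', '50/14', '56/17']
top 80 140 189 ['77/74', '64/62', '56/55', '50/15', '49/13', '53/16', '31/19', '19/20', '18/21', '16/19', '32/13', '51/14', '53/12']
ends [array([139.4, 255. ]), array([142.7, 181.4])]
[ 4.54 -0.    5.75] [-0.1 -0.  -0.1] dist 7.3 0.0
[ 5.14 -0.    6.55] [-0.1 -0.  -0.1] dist 8.3 0.0
18.65 [499.  328.9 115.3] [ 0.61  0.71  0.5   1.8  -0.49  2.34] [ 0.4  0.3 -4.4] 23.203955108952304 59.68131065368652
```

The bar sits where predicted over the tray, and is level. Lowering it.

Request:
drive_tool([
  {"x": 0.3,"y": 0,"z": 0.4,"rx": 0,"ry": 0,"rz": 0},
  {"x": 1,"y": 0,"z": 1.3,"rx": 0,"ry": 0,"rz": 0},
  {"x": 2,"y": 0,"z": 2.5,"rx": 0,"ry": 0,"rz": 0},
  {"x": 3,"y": 0,"z": 3.8,"rx": 0,"ry": 0,"rz": 0},
  {"x": 3.9,"y": 0,"z": 4.9,"rx": 0,"ry": 0,"rz": 0},
  {"x": 4.4,"y": 0,"z": 5.6,"rx": 0,"ry": 0,"rz": 0},
  {"x": 4.7,"y": 0,"z": 6,"rx": 0,"ry": 0,"rz": 0},
  {"x": 4.85,"y": 0,"z": 6.15,"rx": 0,"ry": 0,"rz": 0},
  {"x": 4.9,"y": 0,"z": 6.2,"rx": 0,"ry": 0,"rz": 0},
  {"x": 4.9,"y": 0,"z": 6.2,"rx": 0,"ry": 0,"rz": 0},
], hand=0)

```text
time: 19.9
tool_pos: [499.1, 331.4, 36.5]
tool_rot: [1.907, 1.806, -0.637]
wrist_force: [0.7, 0.2, -4.1]
opening: 22.5
gripper_force: 59.7
```

Request:
drive_tool([
  {"x": 0.05,"y": 0,"z": 0.07,"rx": 0,"ry": 0,"rz": 0},
  {"x": 0.1,"y": 0,"z": 0.13,"rx": 0,"ry": 0,"rz": 0},
  {"x": 0.1,"y": 0,"z": 0.13,"rx": 0,"ry": 0,"rz": 0},
], hand=0)

```text
time: 20.27
tool_pos: [498.9, 331.3, 34.5]
tool_rot: [1.907, 1.806, -0.637]
wrist_force: [0.5, 0.1, -4.3]
opening: 22.7
gripper_force: 59.7
```

Request:
drive_tool([
  {"x": 0.04,"y": 0,"z": 0.05,"rx": 0,"ry": 0,"rz": 0},
  {"x": 0.07,"y": 0,"z": 0.09,"rx": 0,"ry": 0,"rz": 0},
  {"x": 0.07,"y": 0,"z": 0.09,"rx": 0,"ry": 0,"rz": 0},
], hand=0)

```text
time: 20.65
tool_pos: [498.9, 331.3, 33.3]
tool_rot: [1.907, 1.806, -0.637]
wrist_force: [-0.3, -0.5, -4.4]
opening: 22.7
gripper_force: 59.7
```

Request:
drive_tool([
  {"x": 0.03,"y": 0,"z": 0.04,"rx": 0,"ry": 0,"rz": 0},
  {"x": 0.06,"y": 0,"z": 0.08,"rx": 0,"ry": 0,"rz": 0},
  {"x": 0.06,"y": 0,"z": 0.08,"rx": 0,"ry": 0,"rz": 0},
], hand=0)

```text
time: 21.02
tool_pos: [498.9, 331.3, 32.4]
tool_rot: [1.907, 1.806, -0.637]
wrist_force: [0.3, -0.3, -3.2]
opening: 22.9
gripper_force: 59.7
```

Request:
drive_tool([
  {"x": 0.03,"y": 0,"z": 0.04,"rx": 0,"ry": 0,"rz": 0},
  {"x": 0.05,"y": 0,"z": 0.06,"rx": 0,"ry": 0,"rz": 0},
  {"x": 0.05,"y": 0,"z": 0.06,"rx": 0,"ry": 0,"rz": 0},
], hand=0)

```text
time: 21.4
tool_pos: [499.0, 331.3, 32.2]
tool_rot: [1.906, 1.806, -0.637]
wrist_force: [-1.9, 0.1, 4.0]
opening: 22.5
gripper_force: 60.4
```

Request:
drive_tool([
  {"x": 0,"y": 0,"z": 0,"rx": 0,"ry": 0,"rz": 0},
  {"x": 0,"y": 0,"z": 0,"rx": 0,"ry": 0,"rz": 0},
  {"x": 0,"y": 0,"z": 0,"rx": 0,"ry": 0,"rz": 0},
  {"x": 0,"y": 0,"z": 0,"rx": 0,"ry": 0,"rz": 0},
  {"x": 0,"y": 0,"z": -0.5,"rx": 0,"ry": 0,"rz": 0},
  {"x": 0,"y": 0,"z": -2,"rx": 0,"ry": 0,"rz": 0},
  {"x": 0,"y": 0,"z": -5,"rx": 0,"ry": 0,"rz": 0},
  {"x": 0,"y": 0,"z": -9,"rx": 0,"ry": 0,"rz": 0},
  {"x": 0,"y": 0,"z": -13,"rx": 0,"ry": 0,"rz": 0},
  {"x": 0,"y": 0,"z": -16,"rx": 0,"ry": 0,"rz": 0},
  {"x": 0,"y": 0,"z": -16,"rx": 0,"ry": 0,"rz": 0},
  {"x": 0,"y": 0,"z": -16,"rx": 0,"ry": 0,"rz": 0},
], hand=1)

```text
time: 22.9
tool_pos: [500.1, 424.4, 163.1]
tool_rot: [1.906, 1.805, -0.641]
wrist_force: [0.3, -0.1, 1.0]
opening: 85.5
gripper_force: 0.0
```

Run:
```python
from cell import *
from h import *
t={n:read_camera(n) for n in("scene","top")};d0=pickle.load(open("d0.pkl","rb"))
r=t["top"];im=r["image"].astype(int)
m=np.zeros(im.shape[:2],np.uint8)
m[175:268,132:172]=((im[...,0]-im[...,2]<9)&(im.max(2)<45))[175:268,132:172]*255
rect(r,m,21,"bar top")
m[:]=0;m[150:230,205:270]=(im.max(2)<38)[150:230,205:270]*255
rect(r,m,64,"mag top")
g=cv2.cvtColor(r["image"],cv2.COLOR_RGB2GRAY);print("mag lens",g[193,225:240:4])
for n,(u,v) in dict(stone_a=(215,123),stone_b=(281,260),torch=(152,128),calc=(421,221)).items():
    D=np.abs(im[v-15:v+16,u-15:u+16]-d0["top"]["image"][v-15:v+16,u-15:u+16].astype(int)).max(2)
    print(n,"changed px",(D>60).sum())
o=get_obs();print(o["time"],o["tool_pos"].round(),o["wrist_force"].round(1),o["opening"])
```

```text
bar top [500.  343.6] [ 35.  195.6] 89.5
mag top [568.7  96.3] [80.  63.8] 76.7
mag lens [100 100  99 100]
stone_a changed px 0
stone_b changed px 0
torch changed px 0
calc changed px 0
23.0 [500. 424. 164.] [ 0.3 -0.7  0.9] 85.26021290914942
```

```bash
python3 -c "
from cell import *
print(finish_job())"
```

```text
the job is handed in; nothing more can be done
None
```

The job is handed in: the magnifier stands upright about 5 mm from the pad's middle, the bar lies flat in the tray with its grip block up, and the stones, torch and calculator did not move (23 s used).

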